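# Set out a sensor-head kit around a bench vice

### The arm

A 6-joint arm with a two-finger parallel gripper is mounted at the origin on the work surface. World frame = base frame: x ahead of the robot, y to its left, z up, the work surface at z = 0. Lengths are in m, angles in rad, forces in N, time in s.
With the tool pointing down it reaches from about 0.3 to 0.775 m from the base axis. Payload 14.6 kg.
Tool frame: the origin (TCP) lies at the very end of the fingers, on their centre line; the grasp point (between the pads) lies 19 mm behind it; z points along the fingers, y is the line along which they close (so a half turn about z gives the same grasp; the last joint's range is limited). The gripper opens to 94 mm and grips with 3 to 60 N. Pads are 16 mm wide; open, the fingers measure 119 mm over their backs; the gripper's body (75 mm by 177 mm) begins 78 mm behind the grasp point.
Start: joints at [-1.214, 0.3, 1.521, -0, 1.321, -0.067], TCP at [0.226, -0.501, 0.205] pointing down, gripper open.
Joint ranges: [-3.03, 3.03], [-0.79, 2.21], [0.23, 2.52], [-1.04, 4.18], [0, 3.07], [-2.55, 2.55]. Speed limits (rad/s): [2.22, 2.22, 2.57, 3.14, 3.14, 3.14].

### API

Orientations are given as [roll, pitch, yaw] about the fixed x, y, z axes, in that order (R = Rz(yaw) Ry(pitch) Rx(roll)).
In Python, from station import ctrl, cams gives the robot as it stands. The module is installed in compiled form; this text tells all that it offers.
- The arm moves only by the tool arm_command, never from a script. Its argument "plan" is a list that holds one entry, the list of rows, each a list of 7 numbers: the shift along the tool's x, y, z in fractions of the full range, 1 being 750 mm, then the turn, a rotation vector about the tool's x, y, z in normalised numbers (1 is pi rad), then the closure, from -1 (fully open) to 1 (shut). A call has 1 to 12 rows; each row is the pose to reach, as a shift and turn from the pose commanded when the call began, along the tool's axes at that moment; what a row does not reach only later rows make up. A row lasts 1/10 s, in which the tool goes at most 50 mm and 8.59 degrees, less where a joint would pass 70% of its speed; a pose out of reach is approached as far as the arm can. A call with a gripper value outside its range is refused whole. The fingers move at their own pace and stop on an object; "squeeze" is the grip in N (left out, the last holds). Time passes only in rows, so rows that repeat a pose let the fingers close. It gives the time, the measured TCP pose, the force, the opening and the grip force at its end, in the units of the state.
- ctrl.get_obs(): the state, without advancing time (a new reading comes with each control period).
- cams.camera(name): name is "scene" or "top" or "wrist"; returns (picture, depth): 400x640x3 uint8, blue, green, red; 400x640 float32, m along the optical axis (not along the pixel's ray), 0 where there is no reading.
- cams.camera_info(name): a dict with "fx", "fy", "cx", "cy" (pixels), "world_to_cam" (4x4, takes a point from world to camera coordinates). Camera axes: x right, y down, z forward; pixel columns grow to the right and rows downward; lengths in m; the calibration is good to about 2 mm. A picture is of the moment at which its call begins: read the wrist's pose just before it. camera_info takes no time and is no camera call; for the wrist camera it gives the pose at the moment of the call.
- ctrl.hand_in(): hands the job in; it is judged then, once.
The state is a dict: "time_s": time; "qpos": joint angles; "joint_vel": joint speeds; "tau": joint torques, N m; "ee_pos": TCP position; "eef_rot": TCP orientation; "force": force on the tool from outside, world axes, zero at the start; "moment": the same for the moment, N m; "grip_width": finger opening in m; "grip_force": force on a finger pad.
Only numpy, scipy, OpenCV 4.12 (cv2) and the standard library are available. Lean on these libraries where they do the work, as an engineer would, in place of code of your own. Each camera call takes 0.05 s, during which the arm holds its last target. There are 200 camera calls.

### The job

Set out the kit for the next sensor head on the blue mat. Stand the small motor upright in the middle of the parts tray that is fixed on the mat, then stack the loose parts tray over it, turned end for end (its white tag at the opposite end from the fixed tray's tag) so that it sits level on the rim lugs instead of nesting. Lay the navy housing on the mat midway between the fixed tray and the vice, lengthwise alongside the tray, and set the heat sink centred on top of the housing, fins up and running along the housing; do not shift the tape roll or the screw jar.

Things in the scene. Friction and masses are not known exactly. Their poses are not given: they have to be found in the camera images.
- mat: blue bench mat, fixed, 250 (x) x 350 (y) x 3 mm thick; origin: centre of its underside, z = 0. The fixed tray and the vice stand on it, one near y = +125 mm and one near y = -125 mm of its frame (either way round, each within 8 mm), so that their midpoint is within 8 mm of the mat's centre
- tray_base: dark grey parts tray fixed on the mat, 150 (x) x 68 x 46 mm tall, white card tag 12 mm out at its +x end. Base tapers to 132 x 48; floor 4 thick, 42 wide inside. Lugs inside the long rims at x = 62 and -46, tops 40 mm up, 37 mm apart across, over 26 mm apart recesses. Turned end for end, a second tray rests with its underside 40 mm above this one's, 4 mm play. Origin: centre of underside
- vice: small grey bench vice, fixed on the mat, 110 (x) x 56 (y) x 60 mm tall, with a screw and cross bar (48 mm long in y) that reach 66 mm out towards -x; origin at the centre of its underside
- motor: small steel motor standing upright, a cylinder of 30 mm diameter, 24 mm tall, with a brass boss of 12 mm diameter, 5 mm tall, on top; about 90 g; origin at the centre of its underside, z up
- tray_top: loose tray standing on the table, same pattern as tray_base: 150 (x) x 68 (y) x 46 mm tall, white card tag 12 mm out at its +x end; rim band upright, 10 mm tall (z 36 to 46), to be gripped across the 68 mm; about 120 g, balanced at its centre. Set down the same way round as tray_base it drops past the lugs and nests. Origin: centre of underside, x towards the tag
- housing: navy blue metal housing, a plain closed block 100 (x) x 40 (y) x 40 mm tall, lying flat; about 220 g; origin at the centre of its underside, x along its length
- heatsink: aluminium heat sink, 38 x 38 mm, 28 mm tall: 5 mm base and six upright 3 mm fins that run along x, the two outer fins flush with the sides (grip across y, 38 mm); about 60 g; origin at the centre of its underside, fins up
- tape_roll: bystander: cardboard-brown roll of tape lying flat on the mat on its robot-side edge, 52 mm diameter, 18 mm tall; origin at the centre of its underside; leave alone
- screw_jar: bystander: small closed glass jar standing on the mat near its far edge, 40 mm diameter, 45 mm tall; origin at the centre of its underside; leave alone
Mind the look-alikes: they are no part of the job. Leave any pink look-alike of the tray_base alone. There is more than one size of the housing; the one meant has the size given above.

How it is judged:
By the outcome, as a careful person would: the job done as asked, in the order asked, and still so for the second after the job is handed in, with the robot touching nothing.
It also fails if it takes over 102 s, if anything falls off the work surface, if the arm or the gripper's body presses on something with over 40 N, if the wrist force passes 120 N, or if a joint passes its speed limit or range.

## Working session

There is one attempt and no reset: what is moved stays moved. The work goes in short steps, Python scripts to look and compute and a tool call to move; the robot and the scene stay as the last step left them, time stands still between calls to the robot, and variables do not carry over. Pictures are saved under pics/ and viewed, at most 14 in all, crops included, and the job is handed in when it is done.

Besides the shell and the picture viewer there is one more tool, called after "Emit:" as name(argument=value, ...), one argument or row to a line, values as JSON. arm_command: Moves the arm, as the interface text tells. Its arguments: {"type":"object","properties":{"plan":{"type":"array"},"squeeze":{"type":"number"}},"required":["plan"]}

```bash
mkdir -p pics; cat > h.py <<'E'
import numpy as np, cv2
from station import ctrl, cams
def grab(n):
    i=cams.camera_info(n); p,d=cams.camera(n); return p,d,i
def world(d,i):
    v,u=np.mgrid[0:d.shape[0],0:d.shape[1]]
    P=np.stack([(u-i['cx'])/i['fx']*d,(v-i['cy'])/i['fy']*d,d,np.ones_like(d)],-1)
    W=P@np.linalg.inv(np.array(i['world_to_cam'])).T
    W[d<=0]=np.nan
    return W[...,:3]
E
python3 - <<'E'
from h import *
print(ctrl.get_obs())
for n in('top','scene'):
    p,d,i=grab(n); cv2.imwrite(f'pics/{n}0.png',p); np.savez(f'{n}0.npz',p=p,d=d,W=world(d,i)); print(n,i)
E
```

```text
{'time_s': 0.0, 'qpos': array([-1.21363107e+00,  3.00519250e-01,  1.52158490e+00, -2.00732432e-05,
        1.32071310e+00, -6.66157964e-02]), 'joint_vel': array([ 0.00029625, -0.0002558 ,  0.00104696, -0.00037221, -0.00083456,
        0.00050675]), 'tau': array([ 2.29265161e-04, -5.31799507e+01, -3.52732408e+01,  7.08829612e-02,
        2.43914605e-02, -1.20249942e-04]), 'ee_pos': array([ 0.22605567, -0.5011013 ,  0.20485831]), 'eef_rot': array([-3.14036949e+00, -6.21170447e-05,  4.23785997e-01]), 'force': array([ 0.36122525, -0.00698446, -0.25494207]), 'moment': array([ 0.02294441, -0.00397443, -0.00713563]), 'grip_force': 0.0, 'grip_width': 0.09432314452665866}
top {'fx': 520.9552655330759, 'fy': 520.9552655330759, 'cx': 316.26569767241864, 'cy': 198.889564069567, 'world_to_cam': array([[-7.73036880e-03, -9.99965280e-01, -3.11141824e-03,
        -3.72687454e-02],
       [-9.81546009e-01,  8.18243627e-03, -1.91050987e-01,
         4.65984621e-01],
       [ 1.91069812e-01,  1.57710557e-03, -9.81575183e-01,
         1.75707072e+00],
       [ 0.00000000e+00,  0.00000000e+00,  0.00000000e+00,
         1.00000000e+00]])}
scene {'fx': 443.5185445768592, 'fy': 443.5185445768592, 'cx': 321.47698045386636, 'cy': 197.2343760469912, 'world_to_cam': array([[ 0.84720272,  0.53093592,  0.01883076, -0.4074294 ],
       [ 0.34802979, -0.5278654 , -0.77474731, -0.14365278],
       [-0.40140107,  0.66292169, -0.63199051,  1.55654887],
       [ 0.        ,  0.        ,  0.        ,  1.        ]])}
```

```bash
ls pics
```

```text
scene0.png
top0.png
```

View pics/top0.png

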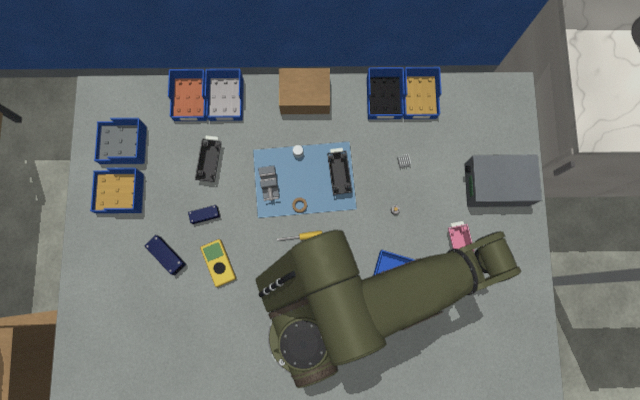

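View pics/scene0.png

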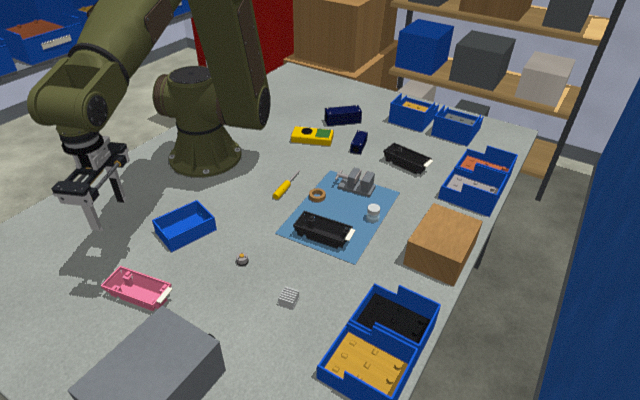

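The top view shows the mat at about (305,180), the fixed tray at (340,173) with its tag up, the vice at (268,183), the jar at (298,151) and the tape at (299,204). The loose grey tray is at (209,160), the heat sink at (404,160) and the motor at (395,210). There is a pink look-alike tray at (459,236). Two navy blocks could be the housing: (204,214) at about 31 px (~100 mm), and (165,254), which is larger. I'll measure both and confirm in an enlarged crop.

```bash
python3 - <<'E'
from h import *
z=np.load('top0.npz');W=z['W'];p=z['p']
def rect(m,name):
    pts=W[m][:,:3]; pts=pts[~np.isnan(pts[:,0])]
    r=cv2.minAreaRect((pts[:,:2]*1000).astype(np.float32)); print(name,m.sum(),np.round(r[0],1),np.round(r[1],1),round(r[2],1),'z95',round(np.percentile(pts[:,2],90)*1000,1))
for n,(u,v,s) in dict(hsmall=(204,214,20),hbig=(165,254,28),tray=(209,160,28),base=(340,173,28),vice=(268,183,24),jar=(298,151,9),tape=(299,204,11),motor=(395,210,9),sink=(404,160,12)).items():
    m=np.zeros(W.shape[:2],bool); m[v-s:v+s,u-s:u+s]=1
    zz=np.nan_to_num(W[...,2]); lo=.012
    m&=zz>lo
    k,l,st,c=cv2.connectedComponentsWithStats(m.astype(np.uint8))
    j=1+np.argmax(st[1:,4]); rect(l==j,n)
b=p.astype(int); m=(b[...,0]>b[...,2]+40)&(np.abs(W[...,2])<.012)
m[:130]=0;m[225:]=0;m[:,:240]=0;m[:,370:]=0
rect(m,'mat')
cv2.imwrite('pics/nav.png',cv2.resize(p[195:285,135:255],(720,540),interpolation=cv2.INTER_CUBIC))
E
```

```text
hsmall 385 [420.4 350.3] [ 41.7 102.4] 14.3 z95 44.9
hbig 770 [275.4 479.2] [141.8  66.2] 44.2 z95 60.1
tray 471 [617.1 338.5] [ 71.7 165.8] 82.7 z95 48.3
base 471 [ 567.8 -124.3] [164.1  73.6] 7.2 z95 51.9
vice 525 [524.5 128.1] [118.7  62.5] 8.1 z95 65.3
jar 117 [642.4  21.3] [38.2 37.3] 86.9 z95 52.7
tape 110 [452.  18.] [48.7 51.7] 49.4 z95 26.8
motor 60 [ 433.5 -315.1] [27.  29.6] 44.2 z95 30.7
sink 114 [ 609.9 -353.1] [40.4 41.8] 13.0 z95 32.2
mat 4471 [547.    2.8] [248.5 347.6] 4.6 z95 8.2
```

View pics/nav.png

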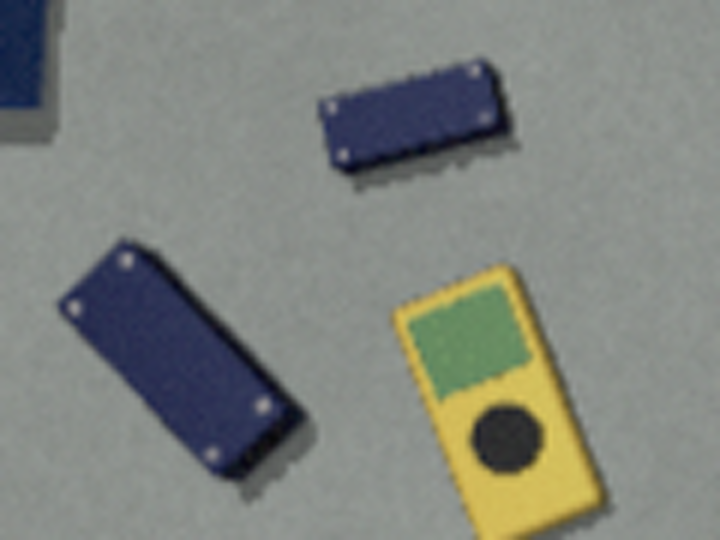

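The navy blocks measure 102x42x~41 mm at (204,214) and 142x66x~56 mm at (165,254). The housing meant is the smaller one at (204,214), which fits 100x40x40, and the crop confirms it. The loose grey tray at (209,160) is the right one; the pink one is left alone.

```bash
cat >> h.py <<'E'
from scipy.spatial.transform import Rotation as Ro
def pose():
    o=ctrl.get_obs(); return np.array(o['ee_pos']),Ro.from_euler('xyz',o['eef_rot'])
def go(x,y,z,yaw,frm=None):
    """mm, deg target (tool down) -> shift mm and rotvec in tool axes; frm = same 4-tuple of commanded pose"""
    if frm is None: p,R=pose()
    else: p=np.array(frm[:3])/1000; R=Ro.from_euler('xyz',[np.pi,0,np.radians(frm[3])])
    T=Ro.from_euler('xyz',[np.pi,0,np.radians(yaw)])
    s=R.inv().apply(np.array([x,y,z])-p*1000); r=(R.inv()*T).as_rotvec()
    print('shift',np.round(s,1),'rot',np.round(r,3))
E
python3 - <<'E'
from h import *
i=cams.camera_info('wrist'); p,R=pose()
C=np.linalg.inv(np.array(i['world_to_cam']))
print(i['fx'],i['cx'],i['cy'],R.inv().apply(C[:3,3]-p),'\n',R.inv().as_matrix()@C[:3,:3])
go(470,0,380,8)
E
```

```text
351.0925943158382 318.3050907665858 196.49758523762304 [ 0.07365862 -0.00066991 -0.179807  ] 
 [[-8.15554902e-04 -9.67631781e-01 -2.52364955e-01]
 [ 9.99999662e-01 -8.15927541e-04 -1.03172828e-04]
 [-1.06078210e-04 -2.52364954e-01  9.67632120e-01]]
shift [ 428.4 -356.7 -174.7] rot [-0.001  0.     0.284]
```

```bash
python3 - <<'E'
from h import *
go(595,0,250,8)
E
```

```text
shift [ 542.4 -305.1  -44.7] rot [-0.001  0.     0.284]
```

Units first: shifts go in shares of 750 mm and turns go in shares of pi rad. So 542 mm / 750 = 0.7227, -305 mm / 750 = -0.4067, -0.284 rad / 3.1416 = -0.0904.

Emit:
arm_command(
  plan=[
    [[0.7227,-0.4067,-0.06,0,0,-0.0904,-1],[0.7227,-0.4067,-0.06,0,0,0.0904,-1],[0.7227,-0.4067,-0.06,0,0,0.0904,-1],[0.7227,-0.4067,-0.06,0,0,0.0904,-1],[0.7227,-0.4067,-0.06,0,0,0.0904,-1],[0.7227,-0.4067,-0.06,0,0,0.0904,-1],[0.7227,-0.4067,-0.06,0,0,0.0904,-1],[0.7227,-0.4067,-0.06,0,0,0.0904,-1],[0.7227,-0.4067,-0.06,0,0,0.0904,-1],[0.7227,-0.4067,-0.06,0,0,0.0904,-1],[0.7227,-0.4067,-0.06,0,0,0.0904,-1],[0.7227,-0.4067,-0.06,0,0,0.0904,-1]],
  ],
)

```text
time_s: 1.3
ee_pos: [0.5736, -0.0284, 0.2477]
eef_rot: [-3.142, 0.0, 0.14]
force: [-0.1, -1.5, 0.3]
grip_width: 0.0943
grip_force: 0.0
```

Emit:
arm_command(
  plan=[
    [[0.0267,-0.0373,-0.0027,0,0,0,-1],[0.0267,-0.0373,-0.0027,0,0,0,-1],[0.0267,-0.0373,-0.0027,0,0,0,-1],[0.0267,-0.0373,-0.0027,0,0,0,-1]],
  ],
)

```text
time_s: 1.7
ee_pos: [0.5883, -0.0007, 0.2496]
eef_rot: [3.142, 0.001, 0.139]
force: [0.1, -0.3, -0.3]
grip_width: 0.0937
grip_force: 0.0
```

```bash
python3 - <<'E'
from h import *
p,d,i=grab('wrist'); W=world(d,i); np.savez('w1.npz',p=p,W=W); cv2.imwrite('pics/w1.png',p)
print(pose()[0], ctrl.get_obs()['eef_rot'])
print(np.nanmedian(W[...,2]))
E
```

```text
[ 0.58835651 -0.00085796  0.249755  ] [3.14155984e+00 1.91028026e-04 1.38534376e-01]
0.00221583893751251
```

View pics/w1.png

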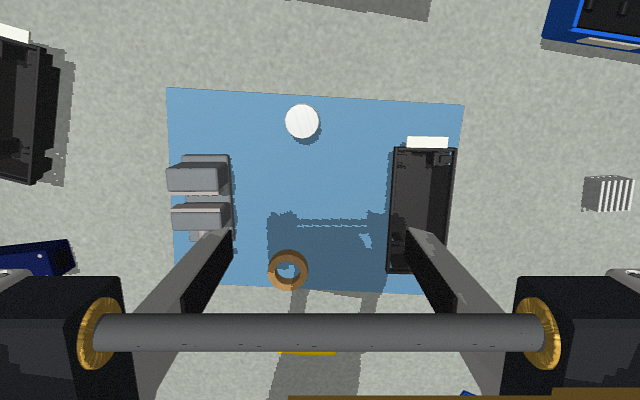

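The wrist view shows the mat corners at (167,88) and (463,105), the vice at (205,195), the jar at (302,121) and the tape at (288,270). The fixed tray at (422,205) has its tag at the far end. A finger hides part of it, so I'll back off 90 mm.

To row units: -90 mm / 750 = -0.12.

Emit:
arm_command(
  plan=[
    [[-0.12,0,0,0,0,0,-1],[-0.12,0,0,0,0,0,-1],[-0.12,0,0,0,0,0,-1],[-0.12,0,0,0,0,0,-1],[-0.12,0,0,0,0,0,-1]],
  ],
)

```text
time_s: 2.25
ee_pos: [0.5003, -0.0128, 0.2501]
eef_rot: [3.141, -0.001, 0.139]
force: [-0.9, 0.0, 0.5]
grip_width: 0.0937
grip_force: 0.0
```

```bash
cat >> h.py <<'E'
def rect(W,m,name):
    k,l,st,c=cv2.connectedComponentsWithStats(m.astype(np.uint8))
    j=1+np.argmax(st[1:,4]); q=W[l==j]; q=q[~np.isnan(q[:,0])]
    r=cv2.minAreaRect((q[:,:2]*1000).astype(np.float32))
    v,u=np.argwhere(l==j).mean(0)
    print(name,(l==j).sum(),'px',int(u),int(v),'c',np.round(r[0],1),'s',np.round(r[1],1),'a',round(r[2],1),'z',np.round(np.percentile(q[:,2],[50,95])*1000,1))
    return l==j
def box(W,x0,x1,y0,y1,z0,z1):
    return np.all([(W[...,k]>a/1e3)&(W[...,k]<b/1e3) for k,(a,b) in enumerate([(x0,x1),(y0,y1),(z0,z1)])],0)
E
python3 - <<'E'
from h import *
p,d,i=grab('wrist'); W=world(d,i); np.savez('w2.npz',p=p,W=W); cv2.imwrite('pics/w2.png',p)
print(pose()[0])
b=p.astype(int)
rect(W,(b[...,0]>b[...,2]+35)&box(W,380,700,-220,220,-10,12),'mat')
rect(W,box(W,450,680,-190,-70,43,60),'base rim')
rect(W,box(W,450,680,-190,-70,20,60)&(b.min(-1)<130),'base all')
rect(W,box(W,430,640,80,190,50,75),'vice top')
rect(W,box(W,430,640,80,190,12,75),'vice all')
rect(W,box(W,590,680,-20,60,30,75),'jar')
rect(W,box(W,410,490,-20,60,12,35),'tape')
rect(W,box(W,560,660,-400,-300,12,45),'sink')
rect(W,box(W,500,700,260,410,30,60),'ltray')
rect(W,box(W,360,480,280,410,30,60),'housing')
print('table',np.nanmedian(W[...,2][box(W,300,700,-300,-200,-20,20)]),'mat',np.nanmedian(W[...,2][box(W,530,570,-50,50,-20,20)]))
E
```

```text
[ 0.50031705 -0.01269407  0.24981882]
mat 44024 px 300 112 c [546.3   5.2] s [250.2 351.6] a 4.6 z [3.6 4.9]
base rim 2667 px 429 112 c [ 564.5 -120.1] s [162.3  68.8] a 7.1 z [49.1 50.6]
base all 4878 px 430 131 c [ 558.5 -120.8] s [150.2  68.8] a 7.1 z [41.1 50.2]
vice top 1779 px 185 94 c [564.1 132.6] s [29.8 56. ] a 8.2 z [63.1 64.7]
vice all 6102 px 196 125 c [525.1 127.3] s [122.9  56.9] a 8.4 z [58.5 64.3]
jar 1164 px 300 31 c [641.2  25.6] s [35.6 35.3] a 9.2 z [48.5 49.8]
tape 944 px 285 204 c [451.1  20.7] s [50.8 50.8] a 14.8 z [21.2 22.7]
sink 1229 px 621 119 c [ 605.8 -347.1] s [38.1 31.7] a 11.9 z [26.5 29.5]
ltray 1582 px 17 54 c [582.8 315.5] s [ 28.4 105.9] a 72.3 z [41.4 47. ]
housing 1516 px 21 195 c [424.8 328.3] s [40.2 51.7] a 14.7 z [40.3 41.7]
table 0.0006127546192938316 mat 0.003563285502588609
```

View pics/w2.png

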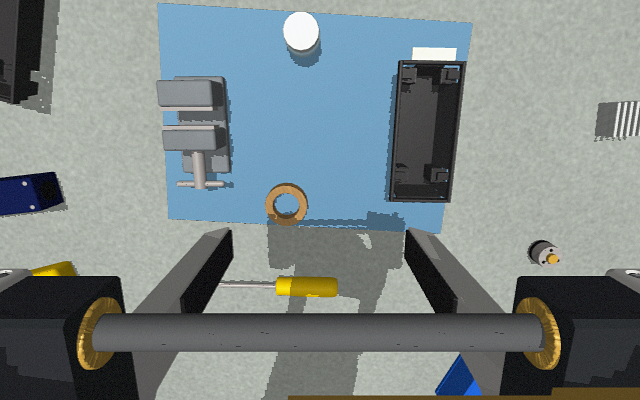

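The fixed tray is clear now: (430,131), tag at (434,54). The vice is at (196,125) with its screw towards the robot. The motor at (544,253) stands boss up, and the heat sink is at (621,119).

```bash
python3 - <<'E'
from h import *
W=np.load('w2.npz')['W']
rect(W,box(W,390,480,-370,-270,18,40),'motor body')
rect(W,box(W,390,480,-370,-270,27,40),'boss')
q=W[box(W,390,480,-370,-270,8,40)]; print(q.min(0),q.max(0))
go(440,-305,120,97.1)
E
```

```text
motor body 480 px 548 255 c [ 431.1 -313.8] s [28.8 30. ] a 5.1 z [24.7 30. ]
boss 82 px 552 258 c [ 431.  -313.9] s [11.7 11.6] a 77.2 z [29.5 31.1]
[ 0.41629709 -0.32908918  0.00800743] [ 0.44618111 -0.29871722  0.03126811]
shift [-100.4  281.1  129.8] rot [ 0.    -0.    -1.555]
```

To row units: 289 mm / 750 = 0.3853, 120 mm / 750 = 0.16, -1.555 rad / 3.1416 = -0.495.

Emit:
arm_command(
  plan=[
    [[-0.148,0.3853,0.16,0,0,-0.495,-1],[-0.148,0.3853,0.16,0,0,-0.495,-1],[-0.148,0.3853,0.16,0,0,-0.495,-1],[-0.148,0.3853,0.16,0,0,-0.495,-1],[-0.148,0.3853,0.16,0,0,-0.495,-1],[-0.148,0.3853,0.16,0,0,-0.495,-1],[-0.148,0.3853,0.16,0,0,-0.495,-1],[-0.148,0.3853,0.16,0,0,-0.495,-1],[-0.148,0.3853,0.16,0,0,-0.495,-1],[-0.148,0.3853,0.16,0,0,-0.495,-1],[-0.148,0.3853,0.16,0,0,-0.495,-1],[-0.148,0.3853,0.16,0,0,-0.495,-1]],
  ],
)

```text
time_s: 3.5
ee_pos: [0.4303, -0.3144, 0.1293]
eef_rot: [-3.141, -0.0, 1.697]
force: [0.5, 0.5, 0.6]
grip_width: 0.0941
grip_force: 0.0
```

```bash
python3 - <<'E'
from h import *
o=ctrl.get_obs();print(o['ee_pos'],np.degrees(o['eef_rot']))
p,d,i=grab('wrist'); W=world(d,i)
rect(W,box(W,390,480,-370,-270,22,29),'motor body')
rect(W,box(W,390,480,-370,-270,27,40),'boss')
go(431,-314,22,97.1)
E
```

```text
[ 0.43034868 -0.31438721  0.12930512] [-1.79979518e+02 -2.12738358e-02  9.72417242e+01]
motor body 790 px 318 195 c [ 431.1 -314.1] s [28.6 28.8] a 7.1 z [24.5 26.1]
boss 170 px 318 197 c [ 431.  -314.1] s [11.4 11.6] a 37.8 z [29.5 30.6]
shift [  0.2   0.8 107.4] rot [-0.    -0.    -0.003]
```

To row units: 127 mm / 750 = 0.1693, 120 mm / 750 = 0.16.

Emit:
arm_command(
  plan=[
    [[0,0.0013,0.08,0,0,0,-1],[0,0.0013,0.08,0,0,0,-1],[0,0.0013,0.1333,0,0,0,-0.4],[0,0.0013,0.16,0,0,0,-0.4],[0,0.0013,0.1693,0,0,0,-0.4],[0,0.0013,0.1693,0,0,0,-0.4],[0,0.0013,0.1693,0,0,0,1],[0,0.0013,0.1693,0,0,0,1],[0,0.0013,0.1693,0,0,0,1],[0,0.0013,0.1693,0,0,0,1],[0,0.0013,0.1693,0,0,0,1],[0,0.0013,0.1693,0,0,0,1]],
  ],
  squeeze=20,
)

```text
time_s: 4.75
ee_pos: [0.4311, -0.314, 0.0031]
eef_rot: [3.141, 0.0, 1.695]
force: [-0.6, 1.3, 3.6]
grip_width: 0.0295
grip_force: 20.0
```

```bash
python3 - <<'E'
from h import *
go(558.5,-120.8,100,97.1)
go(558.5,-120.8,100,97.1,(431,-314,2.3,97.1))
E
```

```text
shift [175.9 150.4 -96.9] rot [0. 0. 0.]
shift [176.  150.4 -97.7] rot [0. 0. 0.]
```

To row units: 176 mm / 750 = 0.2347, 150 mm / 750 = 0.2.

Emit:
arm_command(
  plan=[
    [[0,0,-0.0667,0,0,0,1],[0,0,-0.1333,0,0,0,1],[0.2347,0.2,-0.1307,0,0,0,1],[0.2347,0.2,-0.1307,0,0,0,1],[0.2347,0.2,-0.1307,0,0,0,1],[0.2347,0.2,-0.1307,0,0,0,1],[0.2347,0.2,-0.1307,0,0,0,1],[0.2347,0.2,-0.1307,0,0,0,1],[0.2347,0.2,-0.1307,0,0,0,1],[0.2347,0.2,-0.1307,0,0,0,1],[0.2347,0.2,-0.1307,0,0,0,1],[0.2347,0.2,-0.1307,0,0,0,1]],
  ],
)

```text
time_s: 5.95
ee_pos: [0.5577, -0.1215, 0.1009]
eef_rot: [3.142, 0.0, 1.693]
force: [-0.2, 0.1, -1.4]
grip_width: 0.0297
grip_force: 20.0
```

```bash
python3 - <<'E'
from h import *
o=ctrl.get_obs();print(o['ee_pos'],np.degrees(o['eef_rot']))
go(558.5,-120.8,10,97.1)
E
```

```text
[ 0.55773943 -0.1215072   0.10085613] [1.79997146e+02 2.57698441e-03 9.70300629e+01]
shift [ 0.6  0.8 90.9] rot [ 0.     0.    -0.001]
```

To row units: 90.5 mm / 750 = 0.1207, 85 mm / 750 = 0.1133.

Emit:
arm_command(
  plan=[
    [[0.0007,0.0007,0.06,0,0,0,1],[0.0007,0.0007,0.1,0,0,0,1],[0.0007,0.0007,0.1133,0,0,0,1],[0.0007,0.0007,0.1207,0,0,0,1],[0.0007,0.0007,0.1207,0,0,0,1],[0.0007,0.0007,0.1207,0,0,0,1],[0.0007,0.0007,0.1207,0,0,0,0.15],[0.0007,0.0007,0.1207,0,0,0,0.15],[0.0007,0.0007,0.1207,0,0,0,0.15]],
  ],
)

```text
time_s: 6.85
ee_pos: [0.5587, -0.1202, 0.0107]
eef_rot: [3.141, 0.0, 1.695]
force: [0.1, -0.1, 0.4]
grip_width: 0.0398
grip_force: 0.0
```

To row units: -190 mm / 750 = -0.2533, -150 mm / 750 = -0.2.

Emit:
arm_command(
  plan=[
    [[0,0,-0.0667,0,0,0,0.15],[0,0,-0.1333,0,0,0,0.15],[0,0,-0.2,0,0,0,-1],[0,0,-0.2533,0,0,0,-1],[0,0,-0.2533,0,0,0,-1],[0,0,-0.2533,0,0,0,-1]],
  ],
)

```text
time_s: 7.45
ee_pos: [0.5585, -0.1202, 0.2006]
eef_rot: [3.141, 0.0, 1.695]
force: [0.8, 0.2, -1.0]
grip_width: 0.0686
grip_force: 0.0
```

```bash
python3 - <<'E'
from h import *
p,d,i=grab('wrist'); W=world(d,i); cv2.imwrite('pics/w3.png',p)
rect(W,box(W,530,590,-150,-90,24,33.5),'motor')
rect(W,box(W,530,590,-150,-90,33.8,40),'boss')
b=p.min(-1)
rect(W,box(W,450,680,-190,-70,20,60)&(b<130),'base all')
o=ctrl.get_obs();print(o['ee_pos'],np.degrees(o['eef_rot']))
go(617,338,300,172.7); go(590,150,250,135)
E
```

```text
motor 555 px 318 179 c [ 559.6 -120.2] s [28.5 28.9] a 6.9 z [31.6 32.9]
boss 111 px 318 181 c [ 559.7 -120.6] s [10.1 11.6] a 7.1 z [36.5 37.6]
base all 5478 px 315 186 c [ 558.8 -120.1] s [150.4  67.7] a 7.1 z [40.1 50.1]
[ 0.55807068 -0.12005818  0.19930291] [-1.79937277e+02 -2.71506744e-02  9.71004435e+01]
shift [ 447.3  115.  -100.6] rot [-1.000e-03 -1.000e-03 -1.319e+00]
shift [264.1  65.  -50.6] rot [-0.001 -0.001 -0.661]
```

View pics/w3.png

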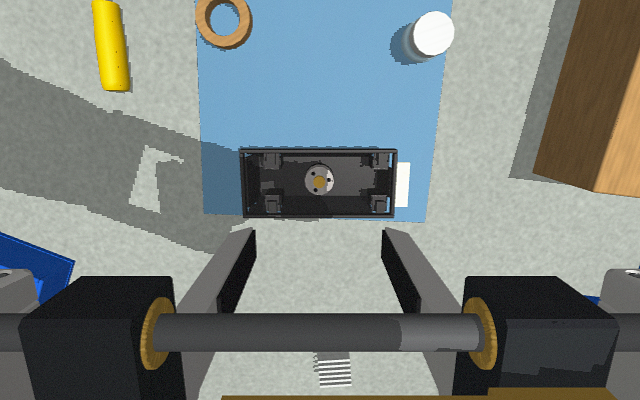

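The motor stands in the middle of the fixed tray at (319,179), boss up, within 1 mm. Next is the loose tray.

To row units: 447 mm / 750 = 0.596, 115 mm / 750 = 0.1533, -1.319 rad / 3.1416 = -0.4199.

Emit:
arm_command(
  plan=[
    [[0.596,0.1533,-0.0267,0,0,-0.4199,-1],[0.596,0.1533,-0.0267,0,0,-0.4199,-1],[0.596,0.1533,-0.0267,0,0,-0.4199,-1],[0.596,0.1533,-0.0267,0,0,-0.4199,-1],[0.596,0.1533,-0.0267,0,0,-0.4199,-1],[0.596,0.1533,-0.0267,0,0,-0.4199,-1],[0.596,0.1533,-0.0267,0,0,-0.4199,-1],[0.596,0.1533,-0.0267,0,0,-0.4199,-1],[0.596,0.1533,-0.0267,0,0,-0.4199,-1],[0.596,0.1533,-0.0267,0,0,-0.4199,-1],[0.596,0.1533,-0.0267,0,0,-0.4199,-1],[0.596,0.1533,-0.0267,0,0,-0.4199,-1]],
  ],
)

```text
time_s: 8.7
ee_pos: [0.6173, 0.3364, 0.2189]
eef_rot: [-3.14, -0.002, 3.012]
force: [0.4, 0.1, 0.2]
grip_width: 0.094
grip_force: 0.0
```

```bash
python3 - <<'E'
from h import *
o=ctrl.get_obs();print(o['ee_pos'],np.degrees(o['eef_rot']),o['qpos'])
go(617,338,220,172.7)
E
```

```text
[0.61726335 0.33636032 0.21890192] [-1.79923073e+02 -9.10417285e-02  1.72571548e+02] [ 4.46946949e-01  6.54958039e-01  9.76795374e-01 -2.59740777e-04
  1.51190329e+00 -9.94183939e-01]
shift [ 0.5  1.6 -1.1] rot [-0.001 -0.002 -0.002]
```

```bash
python3 - <<'E'
from h import *
p,d,i=grab('wrist'); W=world(d,i); cv2.imwrite('pics/w4.png',p)
b=p.astype(int)
B=box(W,480,740,260,410,20,60)
m=rect(W,B&(b.max(-1)<130),'tray'); rect(W,B,'tray+tag')
rect(W,box(W,480,740,260,410,38,60)&(b.max(-1)<130),'rim')
t=box(W,480,740,260,410,30,60)&(b.min(-1)>150); print('tag',t.sum(),W[t].mean(0))
print('table',np.nanmedian(W[...,2][box(W,400,750,150,250,-20,20)]))
E
```

```text
tray 4566 px 322 166 c [608.9 341.8] s [ 68.1 150.8] a 82.2 z [37.7 47.1]
tray+tag 4999 px 322 172 c [614.4 341.1] s [ 68.1 162.1] a 82.2 z [39.4 47.2]
rim 2240 px 322 167 c [608.9 341.8] s [ 68.1 150.8] a 82.2 z [45.8 47.5]
tag 412 [0.6887116  0.33093274 0.04656608]
table 0.0009558177239901433
```

View pics/w4.png

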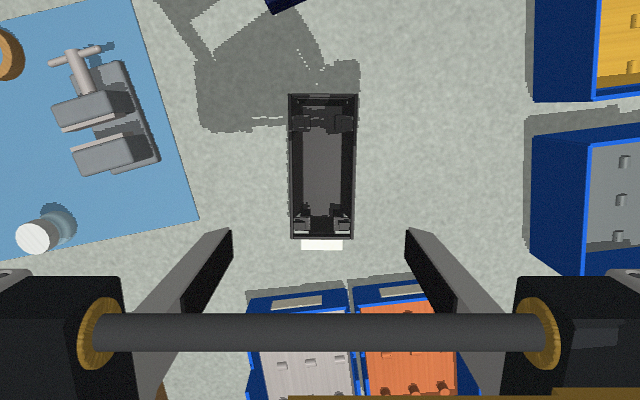

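```bash
python3 - <<'E'
from h import *
o=ctrl.get_obs();print(o['ee_pos'],np.degrees(o['eef_rot']))
go(608.9,341.8,22,172.2)
E
```

```text
[0.61745711 0.33595646 0.21953175] [-1.79947416e+02 -5.16437458e-02  1.72543425e+02]
shift [  9.1   4.9 197.5] rot [-0.001 -0.001  0.006]
```

To row units: 197 mm / 750 = 0.2627, 180 mm / 750 = 0.24, 0.006 rad / 3.1416 = 0.0019.

Emit:
arm_command(
  plan=[
    [[0.012,0.0067,0.0667,-0.0003,-0.0003,0.0019,-1],[0.012,0.0067,0.1333,-0.0003,-0.0003,0.0019,-1],[0.012,0.0067,0.1867,-0.0003,-0.0003,0.0019,-1],[0.012,0.0067,0.24,-0.0003,-0.0003,0.0019,-1],[0.012,0.0067,0.2627,-0.0003,-0.0003,0.0019,-1],[0.012,0.0067,0.2627,-0.0003,-0.0003,0.0019,-1],[0.012,0.0067,0.2627,-0.0003,-0.0003,0.0019,-1],[0.012,0.0067,0.2627,-0.0003,-0.0003,0.0019,1],[0.012,0.0067,0.2627,-0.0003,-0.0003,0.0019,1],[0.012,0.0067,0.2627,-0.0003,-0.0003,0.0019,1],[0.012,0.0067,0.2627,-0.0003,-0.0003,0.0019,1],[0.012,0.0067,0.2627,-0.0003,-0.0003,0.0019,1]],
  ],
  squeeze=25,
)

```text
time_s: 9.95
ee_pos: [0.6093, 0.3438, 0.0241]
eef_rot: [3.14, 0.002, 3.008]
force: [-2.0, -2.2, 6.6]
grip_width: 0.068
grip_force: 25.0
```

```bash
python3 - <<'E'
from h import *
o=ctrl.get_obs();print(o['ee_pos'],np.degrees(o['eef_rot']),o['grip_width'],o['grip_force'],o['force'])
E
```

```text
[0.60931826 0.34378863 0.0240921 ] [1.79919092e+02 1.04930502e-01 1.72332617e+02] 0.06800799612650126 25.000896155834198 [-2.03915678 -2.21505943  6.62877642]
```

```bash
python3 - <<'E'
from h import *
go(558.7,-120.4,180,7.1,(608.6,343,22.5,172.2)); go(583,110,180,90,(608.6,343,22.5,172.2))
E
```

```text
shift [ -13.5 -465.9 -157.5] rot [ 0.    -0.     2.882]
shift [  -6.3 -234.3 -157.5] rot [ 0.    -0.     1.435]
```

To row units: -234 mm / 750 = -0.312, -100 mm / 750 = -0.1333, 1.435 rad / 3.1416 = 0.4568.

Emit:
arm_command(
  plan=[
    [[0,0,-0.0267,0,0,0,1],[0,0,-0.0667,0,0,0,1],[0,0,-0.1333,0,0,0,1],[0,0,-0.2,0,0,0,1],[-0.008,-0.312,-0.2107,0,0,0.4568,1],[-0.008,-0.312,-0.2107,0,0,0.4568,1],[-0.008,-0.312,-0.2107,0,0,0.4568,1],[-0.008,-0.312,-0.2107,0,0,0.4568,1],[-0.008,-0.312,-0.2107,0,0,0.4568,1],[-0.008,-0.312,-0.2107,0,0,0.4568,1],[-0.008,-0.312,-0.2107,0,0,0.4568,1],[-0.008,-0.312,-0.2107,0,0,0.4568,1]],
  ],
)

```text
time_s: 11.15
ee_pos: [0.5835, 0.1106, 0.1809]
eef_rot: [3.141, -0.001, 1.801]
force: [-0.8, 0.6, -1.5]
grip_width: 0.0676
grip_force: 25.0
```

```bash
python3 - <<'E'
from h import *
o=ctrl.get_obs();print(o['ee_pos'],np.degrees(o['eef_rot']),o['grip_width'],o['qpos'])
go(558.7,-120.4,180,7.1)
E
```

```text
[0.58346701 0.1105621  0.18094541] [ 1.79938341e+02 -4.18525512e-02  1.03189359e+02] 0.06761830544410936 [ 1.25217218e-01  4.16464111e-01  1.42143352e+00  8.70299967e-04
  1.30270144e+00 -1.05210259e-01]
shift [-219.2  -76.8    0.7] rot [ 0.000e+00 -1.000e-03  1.677e+00]
```

To row units: -219 mm / 750 = -0.292, -77 mm / 750 = -0.1027, 1.677 rad / 3.1416 = 0.5338.

Emit:
arm_command(
  plan=[
    [[-0.292,-0.1027,0,0,0,0.5338,1],[-0.292,-0.1027,0,0,0,0.5338,1],[-0.292,-0.1027,0,0,0,0.5338,1],[-0.292,-0.1027,0,0,0,0.5338,1],[-0.292,-0.1027,0,0,0,0.5338,1],[-0.292,-0.1027,0,0,0,0.5338,1],[-0.292,-0.1027,0,0,0,0.5338,1],[-0.292,-0.1027,0,0,0,0.5338,1],[-0.292,-0.1027,0,0,0,0.5338,1],[-0.292,-0.1027,0,0,0,0.5338,1],[-0.292,-0.1027,0,0,0,0.5338,1],[-0.292,-0.1027,0,0,0,0.5338,1]],
  ],
)

```text
time_s: 12.35
ee_pos: [0.56, -0.12, 0.1806]
eef_rot: [-3.141, -0.001, 0.128]
force: [-0.5, 0.1, -1.3]
grip_width: 0.0675
grip_force: 25.0
```

```bash
python3 - <<'E'
from h import *
p,d,i=grab('wrist'); 
o=ctrl.get_obs();print(o['ee_pos'],np.degrees(o['eef_rot']),o['grip_width'],o['qpos'])
go(558.7,-120.4,130,7.1)
E
```

```text
[ 0.56006626 -0.11999729  0.18067733] [-1.79949114e+02 -5.81375897e-02  7.46490698e+00] 0.06770918420320371 [-2.75583254e-01  3.70449796e-01  1.48593045e+00  1.26816259e-03
  1.28463101e+00  1.16456780e+00]
shift [-1.5  0.3 50.7] rot [-0.001 -0.001  0.006]
```

Adjust to a pre-place height and measure the held tray in the same wrist view.

To row units: 50 mm / 750 = 0.0667, -1 mm / 750 = -0.0013, 0.005 rad / 3.1416 = 0.0016.

Emit:
arm_command(
  plan=[
    [[-0.0013,0,0.0667,0,0,0.0016,1],[-0.0013,0,0.0667,0,0,0.0016,1],[-0.0013,0,0.0667,0,0,0.0016,1],[-0.0013,0,0.0667,0,0,0.0016,1]],
  ],
)

```text
time_s: 12.8
ee_pos: [0.56, -0.1204, 0.1328]
eef_rot: [3.141, -0.003, 0.127]
force: [-0.4, -0.5, -0.7]
grip_width: 0.0679
grip_force: 25.0
```

```bash
python3 - <<'E'
from h import *
for k in range(2):
    o=ctrl.get_obs();print(o['ee_pos'],np.degrees(o['eef_rot']))
    p,d,i=grab('wrist'); W=world(d,i); b=p.astype(int)
cv2.imwrite('pics/w5.png',p)
m=rect(W,box(W,470,680,-175,-70,140,160)&(b.max(-1)<110),'rim all')
q=W[box(W,540,680,-175,-70,140,160)]
print('far part',q.min(0),q.max(0))
# held tray side lines in far portion
R=Ro.from_euler('z',-7.1,degrees=True)
c=R.apply(W[box(W,470,680,-175,-70,146,158)&(b.max(-1)<110)]-np.array([.5587,-.1204,0]))*1000
for lo in range(-80,90,15):
    s=c[(c[:,0]>=lo)&(c[:,0]<lo+15)]
    if len(s)>10: print(lo,len(s),s[:,1].min().round(1),s[:,1].max().round(1),np.median(s[:,2]).round(1),s[:,0].max().round(1))
E
```

```text
[ 0.55999792 -0.12035418  0.13282019] [179.99387939  -0.18848442   7.2852953 ]
[ 0.56003531 -0.12038317  0.13285225] [179.98096305  -0.20920136   7.26835738]
rim all 10641 px 317 184 c [ 579.  -116.4] s [113.3  72.2] a 7.5 z [149.8 156.2]
far part [ 0.54000463 -0.16390656  0.14000173] [ 0.6392803  -0.07302468  0.15999112]
-80 2180 -33.4 34.4 152.2 -65.1
-65 994 -33.3 34.6 149.4 -50.1
-35 307 -33.4 34.3 154.3 -20.0
-20 594 -33.6 34.6 154.8 -5.0
-5 736 -34.7 36.1 155.0 10.0
10 681 -34.4 36.2 154.9 25.0
25 703 -33.0 34.8 155.0 40.0
40 1573 -33.0 34.6 150.1 55.0
55 791 -32.9 34.8 155.0 70.0
70 1657 -33.0 34.8 155.2 77.3
```

View pics/w5.png

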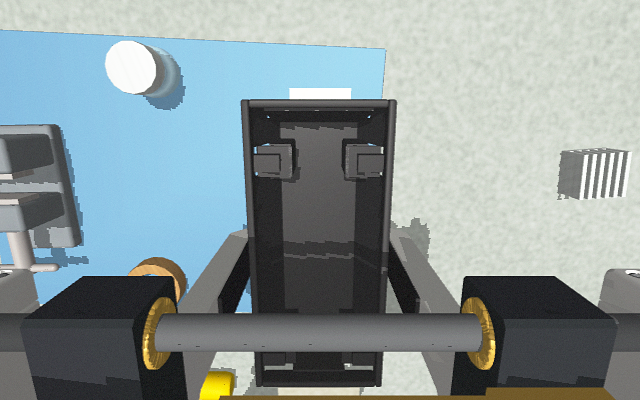

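The held tray is level. The tag visible at (320,94) belongs to the fixed tray underneath; the held tray's far lugs sit 29 mm in from its end, so its own tag points towards the robot, as wanted. I'll correct by about -2 mm in x and lower it.

To row units: 60 mm / 750 = 0.08, 58 mm / 750 = 0.0773, 0.003 rad / 3.1416 = 0.001.

Emit:
arm_command(
  plan=[
    [[-0.0027,0.0005,0.0267,0,0.0006,0.001,1],[-0.0027,0.0005,0.0533,0,0.0006,0.001,1],[-0.0027,0.0005,0.0693,0,0.0006,0.001,1],[-0.0027,0.0005,0.0773,0,0.0006,0.001,1],[-0.0027,0.0005,0.08,0,0.0006,0.001,1],[-0.0027,0.0005,0.08,0,0.0006,0.001,1],[-0.0027,0.0005,0.08,0,0.0006,0.001,1]],
  ],
)

```text
time_s: 13.6
ee_pos: [0.5577, -0.1208, 0.0716]
eef_rot: [-3.141, -0.004, 0.123]
force: [0.0, -0.7, -1.0]
grip_width: 0.0677
grip_force: 25.0
```

To row units: 4 mm / 750 = 0.0053, 3 mm / 750 = 0.004.

Emit:
arm_command(
  plan=[
    [[0,0,0.0013,0,0,0,1],[0,0,0.0027,0,0,0,1],[0,0,0.004,0,0,0,1],[0,0,0.0053,0,0,0,1],[0,0,0.0053,0,0,0,1]],
  ],
)

```text
time_s: 14.1
ee_pos: [0.5575, -0.1208, 0.067]
eef_rot: [-3.141, -0.004, 0.123]
force: [-0.4, 1.0, 1.1]
grip_width: 0.0676
grip_force: 25.0
```

To row units: 1.5 mm / 750 = 0.002, 1 mm / 750 = 0.0013.

Emit:
arm_command(
  plan=[
    [[0,0,0.0007,0,0,0,1],[0,0,0.0013,0,0,0,1],[0,0,0.002,0,0,0,1],[0,0,0.002,0,0,0,1]],
  ],
)

```text
time_s: 14.5
ee_pos: [0.5576, -0.1208, 0.0669]
eef_rot: [-3.141, -0.004, 0.123]
force: [-8.8, 3.1, 18.0]
grip_width: 0.0676
grip_force: 25.0
```

To row units: -180 mm / 750 = -0.24, -140 mm / 750 = -0.1867.

Emit:
arm_command(
  plan=[
    [[0,0,-0.0016,0,0,0,1],[0,0,-0.0016,0,0,0,1],[0,0,-0.0016,0,0,0,-0.8],[0,0,-0.0016,0,0,0,-0.8],[0,0,-0.0016,0,0,0,-0.8],[0,0,-0.0016,0,0,0,-0.8],[0,0,-0.0667,0,0,0,-1],[0,0,-0.1333,0,0,0,-1],[0,0,-0.1867,0,0,0,-1],[0,0,-0.24,0,0,0,-1],[-0.08,-0.08,-0.24,0,0,0,-1],[-0.08,-0.08,-0.24,0,0,0,-1]],
  ],
)

```text
time_s: 15.7
ee_pos: [0.489, -0.068, 0.246]
eef_rot: [-3.141, -0.005, 0.122]
force: [0.4, 1.1, -0.2]
grip_width: 0.0939
grip_force: 0.0
```

```bash
python3 - <<'E'
from h import *
p,d,i=grab('wrist'); W=world(d,i); np.savez('w6.npz',p=p,W=W); cv2.imwrite('pics/w6.png',p); b=p.astype(int)
m=rect(W,box(W,450,680,-190,-70,80,100)&(b.max(-1)<130),'top rim')
rect(W,box(W,450,680,-190,-70,75,105),'top rim+tag')
R=Ro.from_euler('z',-7.1,degrees=True)
c=R.apply(W[m]-np.array([.5587,-.1204,0]))*1000
h=c[c[:,2]>86]
for lo in range(-80,80,20):
    for sgn in(-1,1):
        s=h[(h[:,0]>=lo)&(h[:,0]<lo+20)&(sgn*h[:,1]>28)]
        if len(s):print(lo,sgn,np.median(s[:,2]).round(1),end=' | ')
print()
o=ctrl.get_obs();print(o['ee_pos'],np.degrees(o['eef_rot']),o['time_s'])
go(420,350,200,14.5)
E
```

```text
top rim 3103 px 386 109 c [ 558.1 -120. ] s [149.4  68.3] a 7.0 z [88.5 90.6]
top rim+tag 4970 px 385 119 c [ 552.  -120.7] s [161.6  68.3] a 7.0 z [86.1 90.5]
-80 -1 89.3 | -80 1 89.4 | -60 -1 89.3 | -60 1 89.6 | -40 -1 89.3 | -40 1 89.4 | -20 -1 89.3 | -20 1 89.5 | 0 -1 89.3 | 0 1 89.4 | 20 -1 89.2 | 20 1 89.6 | 40 -1 89.2 | 40 1 89.2 | 60 -1 89.3 | 60 1 89.6 | 
[ 0.48604567 -0.06572822  0.24564042] [-179.92895482   -0.19202229    7.08633106] 15.75
shift [ -14.4 -420.6   46.1] rot [-0.001 -0.003 -0.129]
```

View pics/w6.png

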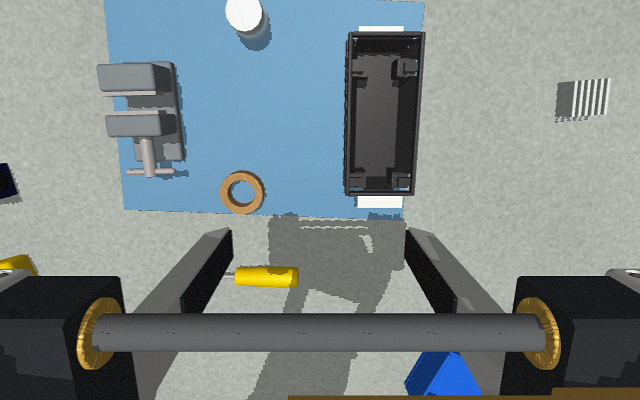

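The stacked tray sits level (rim 89.3 mm all round) with tags at opposite ends, (381,28) and (380,202). Now the housing.

To row units: -420 mm / 750 = -0.56, 46 mm / 750 = 0.0613, -0.129 rad / 3.1416 = -0.0411.

Emit:
arm_command(
  plan=[
    [[-0.0187,-0.56,0.0613,0,0.001,-0.0411,-1],[-0.0187,-0.56,0.0613,0,0.001,-0.0411,-1],[-0.0187,-0.56,0.0613,0,0.001,-0.0411,-1],[-0.0187,-0.56,0.0613,0,0.001,-0.0411,-1],[-0.0187,-0.56,0.0613,0,0.001,-0.0411,-1],[-0.0187,-0.56,0.0613,0,0.001,-0.0411,-1],[-0.0187,-0.56,0.0613,0,0.001,-0.0411,-1],[-0.0187,-0.56,0.0613,0,0.001,-0.0411,-1],[-0.0187,-0.56,0.0613,0,0.001,-0.0411,-1],[-0.0187,-0.56,0.0613,0,0.001,-0.0411,-1],[-0.0187,-0.56,0.0613,0,0.001,-0.0411,-1],[-0.0187,-0.56,0.0613,0,0.001,-0.0411,-1]],
  ],
)

```text
time_s: 16.95
ee_pos: [0.4251, 0.3454, 0.1997]
eef_rot: [-3.142, -0.007, 0.251]
force: [0.7, 0.3, -0.3]
grip_width: 0.094
grip_force: 0.0
```

```bash
python3 - <<'E'
from h import *
p,d,i=grab('wrist'); W=world(d,i)
rect(W,box(W,330,500,270,430,34,50),'housing')
o=ctrl.get_obs();print(o['ee_pos'],np.degrees(o['eef_rot']),o['time_s'])
go(420,350,20,14.5)
E
```

```text
housing 3973 px 309 186 c [418.4 353.7] s [39.6 99.9] a 14.3 z [40.5 41.8]
[0.42518703 0.34538049 0.19972225] [-179.98930915   -0.38250968   14.34486495] 17.0
shift [ -5.1  -5.7 179.7] rot [-0.    -0.007 -0.003]
```

The housing's long axis lies at 104.3°, so I turn to yaw 104.3 for the grip.

```bash
python3 - <<'E'
from h import *
go(418.4,353.7,80,104.3); go(418.4,353.7,80,104.3,(425.2,345.4,199.7,14.35))
E
```

```text
shift [ -5.3  -9.7 119.7] rot [ 0.005 -0.005 -1.57 ]
shift [ -4.5  -9.7 119.7] rot [ 0.    0.   -1.57]
```

To row units: 90 mm / 750 = 0.12, 50 mm / 750 = 0.0667, -1.57 rad / 3.1416 = -0.4997.

Emit:
arm_command(
  plan=[
    [[-0.0067,-0.0133,0.0667,0.0016,-0.0016,-0.4997,-1],[-0.0067,-0.0133,0.12,0.0016,-0.0016,-0.4997,-1],[-0.0067,-0.0133,0.12,0.0016,-0.0016,-0.4997,-1],[-0.0067,-0.0133,0.12,0.0016,-0.0016,-0.4997,-1],[-0.0067,-0.0133,0.12,0.0016,-0.0016,-0.4997,-1],[-0.0067,-0.0133,0.12,0.0016,-0.0016,-0.4997,-1],[-0.0067,-0.0133,0.12,0.0016,-0.0016,-0.4997,-1],[-0.0067,-0.0133,0.12,0.0016,-0.0016,-0.4997,-1],[-0.0067,-0.0133,0.12,0.0016,-0.0016,-0.4997,-1],[-0.0067,-0.0133,0.12,0.0016,-0.0016,-0.4997,-1],[-0.0067,-0.0133,0.12,0.0016,-0.0016,-0.4997,-1],[-0.0067,-0.0133,0.12,0.0016,-0.0016,-0.4997,-1]],
  ],
)

```text
time_s: 18.2
ee_pos: [0.4184, 0.3542, 0.1097]
eef_rot: [3.141, -0.0, 1.821]
force: [-0.3, -0.3, -0.5]
grip_width: 0.0942
grip_force: 0.0
```

```bash
python3 - <<'E'
from h import *
p,d,i=grab('wrist'); W=world(d,i)
rect(W,box(W,330,500,270,430,34,50),'housing')
o=ctrl.get_obs();print(o['ee_pos'],np.degrees(o['eef_rot']),o['time_s'])
go(418.4,353.7,4,104.3)
E
```

```text
housing 6968 px 317 203 c [417.9 354. ] s [40.1 99.5] a 14.6 z [40.5 41.7]
[0.41836879 0.35434612 0.10970867] [ 1.79977013e+02 -1.57002213e-02  1.04212647e+02] 18.25
shift [ -0.7  -0.2 105.7] rot [ 0.    -0.    -0.002]
```

To row units: 105 mm / 750 = 0.14, 100 mm / 750 = 0.1333, -0.003 rad / 3.1416 = -0.001.

Emit:
arm_command(
  plan=[
    [[0,0,0.0667,0,0,-0.001,-1],[0,0,0.1133,0,0,-0.001,-0.5],[0,0,0.1333,0,0,-0.001,-0.2],[0,0,0.14,0,0,-0.001,-0.2],[0,0,0.14,0,0,-0.001,-0.2],[0,0,0.14,0,0,-0.001,1],[0,0,0.14,0,0,-0.001,1],[0,0,0.14,0,0,-0.001,1],[0,0,0.14,0,0,-0.001,1],[0,0,0.14,0,0,-0.001,1]],
  ],
  squeeze=30,
)

```text
time_s: 19.25
ee_pos: [0.4182, 0.3553, 0.0053]
eef_rot: [3.141, -0.001, 1.825]
force: [-1.2, -1.4, 7.3]
grip_width: 0.0397
grip_force: 30.0
```

```bash
python3 - <<'E'
from h import *
o=ctrl.get_obs();print(o['ee_pos'],np.degrees(o['eef_rot']),o['grip_width'],o['force'],o['grip_force'])
go(544.5,4,160,7.1)
E
```

```text
[0.41815756 0.35528838 0.00527185] [ 1.79950616e+02 -3.24651891e-02  1.04550524e+02] 0.039728646254394 [-1.17391428 -1.36066165  7.27933354] 30.001816749572754
shift [-371.7   34.2 -154.9] rot [ 0.000e+00 -1.000e-03  1.701e+00]
```

To row units: -372 mm / 750 = -0.496, -155 mm / 750 = -0.2067, 1.701 rad / 3.1416 = 0.5414.

Emit:
arm_command(
  plan=[
    [[0,0,-0.04,0,0,0,1],[0,0,-0.1067,0,0,0,1],[0,0,-0.1733,0,0,0,1],[-0.496,0.0453,-0.2067,0,-0.0003,0.5414,1],[-0.496,0.0453,-0.2067,0,-0.0003,0.5414,1],[-0.496,0.0453,-0.2067,0,-0.0003,0.5414,1],[-0.496,0.0453,-0.2067,0,-0.0003,0.5414,1],[-0.496,0.0453,-0.2067,0,-0.0003,0.5414,1],[-0.496,0.0453,-0.2067,0,-0.0003,0.5414,1],[-0.496,0.0453,-0.2067,0,-0.0003,0.5414,1],[-0.496,0.0453,-0.2067,0,-0.0003,0.5414,1],[-0.496,0.0453,-0.2067,0,-0.0003,0.5414,1]],
  ],
)

```text
time_s: 20.45
ee_pos: [0.5449, 0.0004, 0.1594]
eef_rot: [3.141, 0.001, 0.465]
force: [0.5, 1.0, -2.0]
grip_width: 0.0399
grip_force: 30.0
```

```bash
python3 - <<'E'
from h import *
o=ctrl.get_obs();print(o['ee_pos'],np.degrees(o['eef_rot']),o['grip_width'])
go(544.5,4,130,7.1)
E
```

```text
[5.44911996e-01 4.15460445e-04 1.59378338e-01] [1.79957066e+02 3.61129247e-02 2.66372407e+01] 0.03988202729921883
shift [ 1.3 -3.4 29.4] rot [0.001 0.    0.341]
```

To row units: 30 mm / 750 = 0.04, -3 mm / 750 = -0.004, 0.341 rad / 3.1416 = 0.1085.

Emit:
arm_command(
  plan=[
    [[0.0013,-0.004,0.04,0.0003,0,0.1085,1],[0.0013,-0.004,0.04,0.0003,0,0.1085,1],[0.0013,-0.004,0.04,0.0003,0,0.1085,1],[0.0013,-0.004,0.04,0.0003,0,0.1085,1],[0.0013,-0.004,0.04,0.0003,0,0.1085,1],[0.0013,-0.004,0.04,0.0003,0,0.1085,1]],
  ],
)

```text
time_s: 21.05
ee_pos: [0.5438, 0.0066, 0.1294]
eef_rot: [-3.141, 0.001, 0.135]
force: [0.0, -0.3, -2.7]
grip_width: 0.04
grip_force: 30.0
```

```bash
python3 - <<'E'
from h import *
p,d,i=grab('wrist'); W=world(d,i); b=p.astype(int)
o=ctrl.get_obs();print(o['ee_pos'],np.degrees(o['eef_rot']),o['grip_width'])
m=rect(W,box(W,470,620,-30,40,158,172),'held')
z=W[...,2]; rr=[ (k,np.round(np.nanmedian(z[m&(np.abs(W[...,0]-k/1000)<.004)])*1000,1)) for k in (500,515,570,585)]; print(rr)
go(544.5,4.2,60,7.1)
E
```

```text
[0.54380963 0.00663027 0.1294478 ] [-1.79974432e+02  2.79997184e-02  7.72572851e+00] 0.03979668570696867
held 14041 px 318 239 c [557.5   9. ] s [69.  63.5] a 8.0 z [164.7 165.9]
[(500, np.float64(nan)), (515, np.float64(nan)), (570, np.float64(164.7)), (585, np.float64(164.7))]
shift [ 0.4  2.5 69.4] rot [-0.     0.     0.011]
  return np.nanmean(a, axis, out=out, keepdims=keepdims)
```

To row units: 121 mm / 750 = 0.1613, 2.5 mm / 750 = 0.0033, 0.011 rad / 3.1416 = 0.0035.

Emit:
arm_command(
  plan=[
    [[0.0025,0.0033,0.0533,0,0,0.0035,1],[0.0025,0.0033,0.1067,0,0,0.0035,1],[0.0025,0.0033,0.14,0,0,0.0035,1],[0.0025,0.0033,0.1533,0,0,0.0035,1],[0.0025,0.0033,0.1573,0,0,0.0035,1],[0.0025,0.0033,0.1587,0,0,0.0035,1],[0.0025,0.0033,0.16,0,0,0.0035,1],[0.0025,0.0033,0.1613,0,0,0.0035,1],[0.0025,0.0033,0.1613,0,0,0.0035,1]],
  ],
)

```text
time_s: 22.0
ee_pos: [0.5462, 0.0044, 0.0089]
eef_rot: [-3.141, -0.0, 0.123]
force: [-0.1, -0.2, -3.0]
grip_width: 0.0399
grip_force: 30.0
```

To row units: -240 mm / 750 = -0.32, -200 mm / 750 = -0.2667.

Emit:
arm_command(
  plan=[
    [[0,0,0.0007,0,0,0,1],[0,0,0.0009,0,0,0,1],[0,0,0.0009,0,0,0,1],[0,0,0.0009,0,0,0,-0.1],[0,0,0.0009,0,0,0,-0.1],[0,0,0.0009,0,0,0,-0.1],[0,0,-0.0667,0,0,0,-0.3],[0,0,-0.1333,0,0,0,-1],[0,0,-0.2,0,0,0,-1],[0,0,-0.2667,0,0,0,-1],[0,0,-0.32,0,0,0,-1],[0,0,-0.32,0,0,0,-1]],
  ],
)

```text
time_s: 23.2
ee_pos: [0.5477, 0.0042, 0.2542]
eef_rot: [3.14, -0.009, 0.123]
force: [-0.5, -0.2, 0.3]
grip_width: 0.0933
grip_force: 0.0
```

To row units: -50 mm / 750 = -0.0667.

Emit:
arm_command(
  plan=[
    [[-0.0667,0,0,0,0,0,-1],[-0.0667,0,0,0,0,0,-1],[-0.0667,0,0,0,0,0,-1]],
  ],
)

```text
time_s: 23.5
ee_pos: [0.4961, -0.0019, 0.2483]
eef_rot: [-3.141, 0.0, 0.123]
force: [0.9, 0.4, 0.7]
grip_width: 0.0939
grip_force: 0.0
```

```bash
python3 - <<'E'
from h import *
p,d,i=grab('wrist'); W=world(d,i); b=p.astype(int); cv2.imwrite('pics/w7.png',p)
o=ctrl.get_obs();print(o['ee_pos'],np.degrees(o['eef_rot']),o['time_s'])
rect(W,box(W,470,620,-40,50,35,50)&(p[...,0]<140),'housing')
rect(W,box(W,450,680,-190,-70,80,100)&(b.max(-1)<130),'top rim')
rect(W,box(W,430,640,80,190,12,75),'vice all')
rect(W,box(W,590,680,-20,60,45,75)&(b.min(-1)>150),'jar')
rect(W,box(W,410,490,-20,60,12,35),'tape')
rect(W,box(W,560,660,-400,-300,12,45),'sink')
go(606,-349,200,12)
E
```

```text
[ 0.49687392 -0.00183722  0.2485274 ] [-1.79983300e+02 -1.11399086e-02  7.02750331e+00] 23.55
housing 3380 px 318 126 c [543.8   4.7] s [99.1 40.1] a 6.9 z [43.5 44.8]
top rim 3457 px 452 125 c [ 558.3 -119.8] s [149.6  68.9] a 7.0 z [88.  90.4]
vice all 6079 px 205 125 c [525.  127.2] s [122.9  56.8] a 7.8 z [59.9 64.3]
jar 1114 px 309 26 c [641.8  25.7] s [35.1 34.9] a 7.3 z [48.5 49.9]
tape 955 px 295 202 c [451.4  20.7] s [50.7 50.7] a 0.3 z [21.3 22.7]
sink 820 px 627 111 c [ 604.8 -342.6] s [38.7 23.5] a 9.6 z [25.4 29.4]
shift [ 65.8 357.9  48.4] rot [-0.    -0.    -0.087]
```

The housing is placed at (543.8, 4.7), 6.9°; the jar and tape have not moved. On to the heat sink.

To row units: 358 mm / 750 = 0.4773, 66 mm / 750 = 0.088, -0.087 rad / 3.1416 = -0.0277.

Emit:
arm_command(
  plan=[
    [[0.088,0.4773,0.064,0,0,-0.0277,-1],[0.088,0.4773,0.064,0,0,-0.0277,-1],[0.088,0.4773,0.064,0,0,-0.0277,-1],[0.088,0.4773,0.064,0,0,-0.0277,-1],[0.088,0.4773,0.064,0,0,-0.0277,-1],[0.088,0.4773,0.064,0,0,-0.0277,-1],[0.088,0.4773,0.064,0,0,-0.0277,-1],[0.088,0.4773,0.064,0,0,-0.0277,-1],[0.088,0.4773,0.064,0,0,-0.0277,-1],[0.088,0.4773,0.064,0,0,-0.0277,-1],[0.088,0.4773,0.064,0,0,-0.0277,-1]],
  ],
)

```text
time_s: 24.65
ee_pos: [0.6062, -0.3479, 0.2005]
eef_rot: [-3.141, 0.0, 0.211]
force: [-0.1, -0.0, -0.0]
grip_width: 0.0938
grip_force: 0.0
```

```bash
python3 - <<'E'
from h import *
p,d,i=grab('wrist'); W=world(d,i); b=p.astype(int)
o=ctrl.get_obs();print(o['ee_pos'],np.degrees(o['eef_rot']),o['time_s'])
rect(W,box(W,560,660,-400,-300,4,45),'sink')
rect(W,box(W,560,660,-400,-300,24,45),'fin tops')
m=box(W,560,660,-400,-300,4,45); v,u=np.argwhere(m).mean(0).astype(int); print(u,v)
cv2.imwrite('pics/sink.png',cv2.resize(p[v-50:v+50,u-60:u+60],(600,500),interpolation=cv2.INTER_CUBIC))
E
```

```text
[ 0.60621355 -0.34788658  0.20081183] [ 1.79996592e+02 -3.76546486e-03  1.20967759e+01] 24.7
sink 1362 px 323 176 c [ 607.1 -351.7] s [38.4 37.9] a 11.5 z [23.2 29.5]
fin tops 116 px 339 179 c [ 610.7 -368.8] s [37.6  3.1] a 11.2 z [28.5 29.9]
323 176
```

View pics/sink.png

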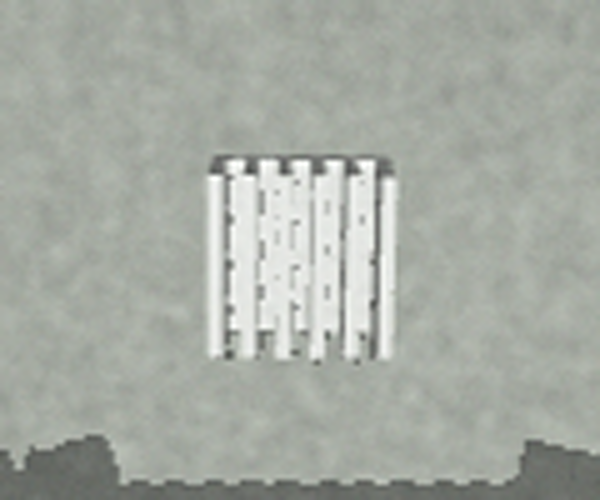

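The crop shows the fins vertical in the image, so they run along the tool's x at about 11.4°, fins up.

```bash
python3 - <<'E'
from h import *
go(607.1,-351.7,4,11.4)
E
```

```text
shift [1.000e-01 3.900e+00 1.968e+02] rot [ 0.    -0.     0.012]
```

To row units: 196 mm / 750 = 0.2613, 193 mm / 750 = 0.2573, 0.012 rad / 3.1416 = 0.0038.

Emit:
arm_command(
  plan=[
    [[0,0.0053,0.0667,0,0,0.0038,-1],[0,0.0053,0.1333,0,0,0.0038,-0.5],[0,0.0053,0.2,0,0,0.0038,-0.3],[0,0.0053,0.24,0,0,0.0038,-0.2],[0,0.0053,0.2573,0,0,0.0038,-0.2],[0,0.0053,0.2613,0,0,0.0038,-0.2],[0,0.0053,0.2613,0,0,0.0038,-0.2],[0,0.0053,0.2613,0,0,0.0038,1],[0,0.0053,0.2613,0,0,0.0038,1],[0,0.0053,0.2613,0,0,0.0038,1],[0,0.0053,0.2613,0,0,0.0038,1],[0,0.0053,0.2613,0,0,0.0038,1]],
  ],
  squeeze=15,
)

```text
time_s: 25.9
ee_pos: [0.607, -0.3531, 0.0055]
eef_rot: [3.141, -0.001, 0.198]
force: [-2.0, 1.2, 6.2]
grip_width: 0.038
grip_force: 15.0
```

```bash
python3 - <<'E'
from h import *
o=ctrl.get_obs();print(o['ee_pos'],np.degrees(o['eef_rot']),o['grip_width'],o['force'],o['grip_force'])
go(543.8,4.7,190,7.0)
E
```

```text
[ 0.60696233 -0.35313213  0.00547196] [ 1.79963989e+02 -3.40851383e-02  1.13312787e+01] 0.03796544819126896 [-1.97913759  1.23317084  6.21805584] 15.001174360513687
shift [   8.5 -363.2 -184.8] rot [ 0.001 -0.001  0.076]
```

To row units: -363 mm / 750 = -0.484, -180 mm / 750 = -0.24, 0.076 rad / 3.1416 = 0.0242.

Emit:
arm_command(
  plan=[
    [[0,0,-0.0533,0,0,0,1],[0,0,-0.12,0,0,0,1],[0,0,-0.1867,0,0,0,1],[0.0107,-0.484,-0.24,0,0,0.0242,1],[0.0107,-0.484,-0.24,0,0,0.0242,1],[0.0107,-0.484,-0.24,0,0,0.0242,1],[0.0107,-0.484,-0.24,0,0,0.0242,1],[0.0107,-0.484,-0.24,0,0,0.0242,1],[0.0107,-0.484,-0.24,0,0,0.0242,1],[0.0107,-0.484,-0.24,0,0,0.0242,1],[0.0107,-0.484,-0.24,0,0,0.0242,1],[0.0107,-0.484,-0.24,0,0,0.0242,1]],
  ],
)

```text
time_s: 27.1
ee_pos: [0.543, 0.0063, 0.185]
eef_rot: [-3.141, -0.0, 0.125]
force: [0.0, 0.1, -0.2]
grip_width: 0.038
grip_force: 15.0
```

To row units: 60 mm / 750 = 0.08, 20 mm / 750 = 0.0267.

Emit:
arm_command(
  plan=[
    [[0,0,0.0267,0,0,0,1],[0,0,0.08,0,0,0,1],[0,0,0.08,0,0,0,1],[0,0,0.08,0,0,0,1]],
  ],
)

```text
time_s: 27.5
ee_pos: [0.5433, 0.0036, 0.1248]
eef_rot: [-3.141, 0.002, 0.121]
force: [0.5, 0.2, -0.4]
grip_width: 0.0379
grip_force: 15.0
```

```bash
python3 - <<'E'
from h import *
p,d,i=grab('wrist'); W=world(d,i); b=p.astype(int)
o=ctrl.get_obs();print(o['ee_pos'],np.degrees(o['eef_rot']),o['grip_width'])
z=o['ee_pos'][2]*1000
rect(W,box(W,500,590,-40,50,z+10,z+35)&(p.min(-1)>95),'sink held')
rect(W,box(W,470,620,-40,50,35,50)&(p[...,0]<140),'housing')
go(543.8,4.7,60,7.0)
E
```

```text
[0.54383969 0.00377488 0.12578496] [-1.79991232e+02 -3.20895674e-02  6.92460763e+00] 0.037783595683396176
sink held 1124 px 275 250 c [540.9  27.8] s [38.5 15.3] a 6.9 z [147.8 158.1]
housing 3644 px 317 171 c [566.7   7.7] s [54.9 39.8] a 7.1 z [43.5 44.7]
shift [ 0.  -0.9 65.8] rot [-0.    -0.001 -0.001]
```

To row units: 76 mm / 750 = 0.1013, 75 mm / 750 = 0.1.

Emit:
arm_command(
  plan=[
    [[-0.0005,-0.0012,0.0533,0,0,0,1],[-0.0005,-0.0012,0.0867,0,0,0,1],[-0.0005,-0.0012,0.096,0,0,0,1],[-0.0005,-0.0012,0.1,0,0,0,1],[-0.0005,-0.0012,0.1013,0,0,0,1],[-0.0005,-0.0012,0.1013,0,0,0,1]],
  ],
)

```text
time_s: 28.15
ee_pos: [0.5433, 0.0054, 0.0498]
eef_rot: [-3.142, -0.001, 0.122]
force: [0.6, -0.2, -1.1]
grip_width: 0.038
grip_force: 15.0
```

To row units: 1 mm / 750 = 0.0013, 0.5 mm / 750 = 0.0007.

Emit:
arm_command(
  plan=[
    [[0,0,0.0007,0,0,0,1],[0,0,0.0013,0,0,0,1],[0,0,0.0013,0,0,0,1]],
  ],
)

```text
time_s: 28.45
ee_pos: [0.543, 0.0055, 0.0484]
eef_rot: [-3.141, -0.001, 0.122]
force: [-2.8, 0.0, 7.6]
grip_width: 0.0379
grip_force: 15.0
```

To row units: -200 mm / 750 = -0.2667, -150 mm / 750 = -0.2.

Emit:
arm_command(
  plan=[
    [[0,0,-0.0005,0,0,0,1],[0,0,-0.0005,0,0,0,0],[0,0,-0.0005,0,0,0,0],[0,0,-0.0005,0,0,0,0],[0,0,-0.0667,0,0,0,-0.2],[0,0,-0.1333,0,0,0,-1],[0,0,-0.2,0,0,0,-1],[0,0,-0.2667,0,0,0,-1],[-0.0667,0,-0.2667,0,0,0,-1],[-0.12,0,-0.2667,0,0,0,-1],[-0.12,0,-0.2667,0,0,0,-1],[-0.12,0,-0.2667,0,0,0,-1]],
  ],
)

```text
time_s: 29.65
ee_pos: [0.4534, -0.0056, 0.248]
eef_rot: [-3.141, -0.001, 0.122]
force: [0.3, -0.4, 0.1]
grip_width: 0.0938
grip_force: 0.0
```

```bash
python3 - <<'E'
from h import *
p,d,i=grab('wrist'); W=world(d,i); b=p.astype(int); cv2.imwrite('pics/w8.png',p)
rect(W,box(W,500,590,-40,50,50,80),'sink')
rect(W,box(W,470,620,-40,50,35,75)&(p[...,0]<300),'housing+sink')
rect(W,box(W,450,680,-190,-70,80,100)&(b.max(-1)<130),'top rim')
rect(W,box(W,590,680,-20,60,45,75)&(b.min(-1)>150),'jar')
rect(W,box(W,410,490,-20,60,12,35),'tape')
E
```

```text
sink 168 px 335 86 c [544.9 -10.8] s [37.5  4. ] a 4.7 z [71.3 72.7]
housing+sink 3826 px 319 85 c [543.9   4.9] s [98.5 40.5] a 6.8 z [44.3 72.1]
top rim 3542 px 458 81 c [ 557.7 -119.9] s [148.4  69. ] a 7.0 z [87.4 90.3]Traceback (most recent call last):
  File "<stdin>", line 6, in <module>
  File "h.py", line 23, in rect
    j=1+np.argmax(st[1:,4]); q=W[l==j]; q=q[~np.isnan(q[:,0])]
        ~~~~~~~~~^^^^^^^^^^
    return _wrapfunc(a, 'argmax', axis=axis, out=out, **kwds)
    return bound(*args, **kwds)
ValueError: attempt to get argmax of an empty sequence
```

View pics/w8.png

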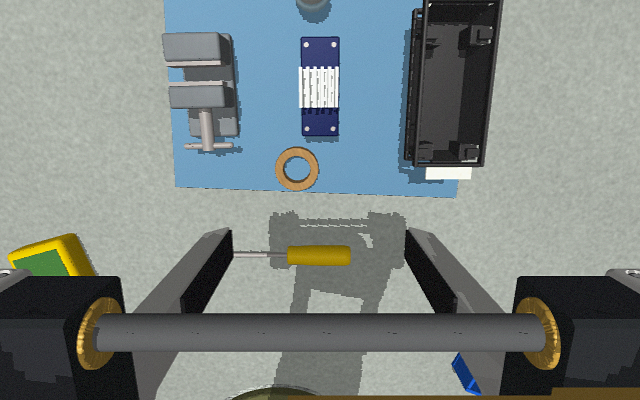

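The heat sink sits at (319,87) on the housing with its fins along it, and tape and trays are in place. I'll check its centring exactly.

```bash
python3 - <<'E'
from h import *
p,d,i=grab('wrist'); W=world(d,i); b=p.astype(int)
R=Ro.from_euler('z',-6.9,degrees=True)
q=R.apply(W[box(W,500,590,-40,50,66,80)]-[.5439,.0048,0])*1000
print(len(q),q.min(0),q.max(0))
q=q[q[:,2]>69]; print(q.min(0),q.max(0))
g=R.apply(W[box(W,480,610,-40,50,38,48)&(p[...,0]<140)]-[.5439,.0048,0])*1000; print(g.min(0),g.max(0))
E
```

```text
803 [-19.10129538 -17.64481253  66.09891853] [18.21491915 20.4137274  73.85994549]
[-19.10129538 -17.64481253  69.08280356] [18.11964089 20.4137274  73.85994549]
[-49.94489795 -20.15275773  39.87777344] [49.78887976 19.31022194 47.99172318]
```

```bash
python3 -c "
from station import ctrl
print(ctrl.hand_in())"
```

```text
the job is handed in; nothing more can be done
None
```

I did all four placements in the order asked and handed the job in at about 30 s; the tape roll and jar had not moved when last measured before the heat sink went on, and the heat sink measured about 1.5–2 mm off-centre across the housing.

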